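Take down the pile and set up the bench

ROBOT

A 6-joint arm with a two-finger parallel gripper is mounted at the origin on the work surface. World frame = base frame: x ahead of the robot, y to its left, z up, the work surface at z = 0. Lengths are in m, angles in rad, forces in N, time in s.
With the tool pointing down it reaches from about 0.3 to 0.775 m from the base axis. Payload 14.6 kg.
Tool frame: the origin (TCP) lies at the very end of the fingers, on their centre line; the grasp point (between the pads) lies 19 mm behind it; z points along the fingers, y is the line along which they close (so a half turn about z gives the same grasp; the last joint's range is limited). The gripper opens to 94 mm and grips with 3 to 60 N. Pads are 16 mm wide; open, the fingers measure 119 mm over their backs; the gripper's body (75 mm by 177 mm) begins 78 mm behind the grasp point.
Start: joints at [-1.293, 0.3, 1.521, -0, 1.321, -0.067], TCP at [0.186, -0.518, 0.205] pointing down, gripper open.
Joint ranges: [-3.03, 3.03], [-0.79, 2.21], [0.23, 2.52], [-1.04, 4.18], [0, 3.07], [-2.55, 2.55]. Speed limits (rad/s): [2.22, 2.22, 2.57, 3.14, 3.14, 3.14].

INTERFACE

Orientations are given as [roll, pitch, yaw] about the fixed x, y, z axes, in that order (R = Rz(yaw) Ry(pitch) Rx(roll)).
In Python, from station import ctrl, camera, camera_info, finder gives the robot as it stands.
- The arm moves only by the tool carry_out, never from a script. Its argument "motion" is a list of rows, each a list of 2 entries, a list of its own where there are three numbers: the shift along the tool's x, y, z as a fraction of full scale, then the turn about the tool's z as a fraction of full scale. A call has 1 to 12 rows; each row is the pose to reach, as a shift and turn from the pose commanded when the call began, along the tool's axes at that moment, turning the shorter way round; what a row does not reach only later rows make up. Full scale, the value 1, is 200 mm for a shift and 360 degrees for a turn. A row lasts 1/10 s, in which the tool goes at most 50 mm and 8.59 degrees, less where a joint would pass 70% of its speed; a pose out of reach is approached as far as the arm can. A call with a number of a shift or a turn outside -1 to 1 is refused whole. A call with a gripper value outside its range is refused whole. "hand" is the closure, from -1 (fully open) to 1 (shut), set as the call begins (left out, the last holds). The fingers move at their own pace and stop on an object; "force" is the grip in N (left out, the last holds). Time passes only in rows, so rows that repeat a pose let the fingers close. It gives the time, the measured TCP pose, the force, the opening and the grip force at its end, in the units of the state.
- ctrl.get_obs(): the state, without advancing time (a new reading comes with each control period).
- camera(name): name is "scene" or "top" or "wrist"; returns (picture, depth): 480x640x3 uint8, blue, green, red; 480x640 float32, m along the optical axis (not along the pixel's ray), 0 where there is no reading.
- camera_info(name): a dict with "camera_matrix" (3x3 intrinsics, pixels), "origin" and "attitude" of the camera in the world. Camera axes: x right, y down, z forward; pixel columns grow to the right and rows downward; lengths in m; the calibration is good to about 2 mm. A picture is of the moment at which its call begins: read the wrist's pose just before it. camera_info takes no time and is no camera call; for the wrist camera it gives the pose at the moment of the call.
- ctrl.hand_in(): hands the job in; it is judged then, once.
Trained networks look in the newest picture that a camera, given by its name, has taken for a name from the list of things; names that differ only in an ending like _2 or _b are one class to them, and where a whole thing is asked for, a point or a joint stands for the part that bears it (a point fixed in the world has none). Each returns a list of dicts, best first, with "conf" (0 to 1); they miss things now and then, are a little off and sometimes report something else, mostly with a low value. They report only what shows in the picture. A call takes as long as a camera call. They do not tell look-alikes from the thing itself.
- finder.boxes_of(camera, query): "location" ([column, row] in pixels, amid what is visible of it).
- finder.cut_out(camera, query): "mask" (480x640 bool, what is visible of it) and "location" ([column, row] in pixels, amid what is visible of it).
- finder.pinpoint(camera, query): "location" ([column, row] in pixels: a listed point, or the origin of a listed thing).
The state is a dict: "time_s": time; "qpos": joint angles; "joint_vel": joint speeds; "tau": joint torques, N m; "ee_pos": TCP position; "eef_rot": TCP orientation; "force": force on the tool from outside, world axes, zero at the start; "moment": the same for the moment, N m; "grip_width": finger opening in m; "grip_force": force on a finger pad.
Only numpy, scipy, OpenCV 4.12 (cv2) and the standard library are available. Lean on these libraries where they do the work, as an engineer would, in place of code of your own. Each camera call takes 0.05 s, during which the arm holds its last target. There are 200 camera calls.

TASK

Take the pile on the bench apart from the top down and set each thing upright on its own place: first the steel weight on the middle of the balance's pan and the jar on the middle of the stirrer's plate (these two in either order), then the aluminium tube block fully down in the heater's rectangular well, and last the white rack shelf onto the tube-rack stand with all four corner holes over its posts, fully down. Set things down rather than drop them, let go of everything, never tip the jar over, and leave the wash bottle and the tip box where they are.

Things in the scene. Friction and masses are not known exactly. Their poses are not given: they have to be found in the camera images.
- weight: Steel calibration weight standing on the aluminium block, 0.09 to 0.13 kg: a round body 26 mm in diameter and 22 mm high, with a waist 12 mm in diameter and a knob 18 mm in diameter on top; 38 mm high in all. Origin: centre of the underside; z up.
- jar: Closed brown glass jar with a white cap, standing on the aluminium block beside the weight (their centres about 51 mm apart along the block; which end each has varies), 40 mm in diameter and 50 mm high, straight-sided, 0.06 to 0.13 kg. Origin: centre of the underside; z up.
- block: Solid aluminium tube block lying on the rack shelf, 50 mm (its x) by 96 mm (its y) by 44 mm high, 0.34 to 0.56 kg; dark round tube holes on top are only drawn. Origin: centre of the underside; z up. May be turned half a turn in the well.
- shelf: White plastic rack shelf at the bottom of the pile, flat on the bench: a plate 60 mm (its x) by 150 mm (its y), 16 mm thick, 0.14 kg, with four through holes 11 mm in diameter at x = +-18 mm, y = +-64 mm. Its long axis lies within 0.42 rad of the world y axis. Origin: centre of the underside; z up. May go on either way round.
- balance_pan (a point): Balance, fixed: grey body 130 x 140 x 36 mm with a black display strip along its front; the point is the centre of the top of its round steel pan, 86 mm in diameter, 46 mm above the bench. z up, -x towards the display. The weight belongs here.
- stirrer_plate (a point): Magnetic stirrer, fixed: white body 130 x 130 mm with a black knob on its front; the point is the centre of the top of its flat white plate (96 x 110 mm), 52 mm above the bench. z up, -x towards the knob. The jar belongs here.
- heater_well (a point): Block heater, fixed: white body 130 x 140 mm, its steel top 58 mm above the bench; the point is the centre of the floor of the rectangular well in its top, 58 mm (x) by 104 mm (y), 10 mm deep, floor 48 mm above the bench. z up. The block belongs here, its long side along the well's y; seated, its top stands 34 mm above the steel top.
- stand_deck (a point): Tube-rack stand, fixed: plain black base 76 x 160 x 10 mm, four aluminium posts at x = +-18 mm, y = +-64 mm, each 13.6 mm thick up to a shoulder 50 mm above the bench, then a pin 7 mm in diameter for 21 mm and a 6 mm tapered tip (top 77 mm above the bench). The point: midway between the posts at shoulder height, where the shelf's underside comes to rest; z up, long side along y.
- wash_bottle: Bystander, loose: white wash bottle with a red cap, 60 mm in diameter, 130 mm high, at the far left of the work. Origin: centre of the underside. Leave alone.
- tip_box: Bystander, loose: blue pipette-tip box with a clear lid, 87 x 122 x 62 mm, at the far right of the work. Origin: centre of the underside. Leave alone.
Mind the look-alikes: they are no part of the job. Leave any turquoise look-alike of the part that bears heater_well alone.

How it is judged:
By the outcome, as a careful person would: the job done as asked, in the order asked, and still so for the second after the job is handed in, with the robot touching nothing.
It also fails if it takes over 106 s, if anything falls off the work surface, if the arm or the gripper's body presses on something with over 40 N, if the wrist force passes 120 N, or if a joint passes its speed limit or range.

## Working session

There is one attempt and no reset: what is moved stays moved. The work goes in short steps, Python scripts to look and compute and a tool call to move; the robot and the scene stay as the last step left them, time stands still between calls to the robot, and variables do not carry over. Pictures are saved under pics/ and viewed, at most 14 in all, crops included, and the job is handed in when it is done.

Besides the shell and the picture viewer there is one more tool, called after "Call:" in YAML: its name, and indented under it one key for each argument. carry_out: Moves the arm, as the interface text tells. Its arguments: {"type":"object","properties":{"motion":{"type":"array","items":{"type":"array"}},"hand":{"type":"number"},"force":{"type":"number"}},"required":["motion"]}

```bash
mkdir -p pics; ls; cat > h.py <<'E'
import numpy as np, cv2
from scipy.spatial.transform import Rotation as R
from station import ctrl, camera, camera_info, finder
def cam(n):
    i=camera_info(n); a=np.array(i["attitude"],float)
    M=a if a.shape==(3,3) else (R.from_euler('xyz',a).as_matrix() if a.size==3 else None)
    return np.array(i["camera_matrix"]),np.array(i["origin"]),M
def cloud(n,d):
    K,o,M=cam(n); v,u=np.mgrid[:480,:640]
    p=np.stack([(u-K[0,2])/K[0,0]*d,(v-K[1,2])/K[1,1]*d,d],-1)
    return p@M.T+o
def atz(n,px,z):
    K,o,M=cam(n); r=M@np.array([(px[0]-K[0,2])/K[0,0],(px[1]-K[1,2])/K[1,1],1.])
    return o+r*(z-o[2])/r[2]
E
python3 - <<'E'
from h import *
print({k:(np.array(v).round(3).tolist()) for k,v in camera_info("top").items()}); print({k:(np.array(v).round(3).tolist()) for k,v in camera_info("scene").items()})
o=ctrl.get_obs(); print(o)
for n in("top","scene"):
    p,d=camera(n); cv2.imwrite(f"pics/{n}0.png",p); np.save(f"{n}0.npy",d)
    for q in ["weight","jar","block","shelf","balance_pan","stirrer_plate","heater_well","stand_deck"]:
        print(n,q,[(np.round(r["location"]).tolist(),round(r["conf"],2)) for r in finder.pinpoint(n,q)[:3]])
E
```

```text
pics
{'camera_matrix': [[558.126, 0.0, 320.179], [0.0, 558.126, 231.568], [0.0, 0.0, 1.0]], 'origin': [0.327, -0.098, 1.641], 'attitude': [-2.998, 0.012, -1.548]}
{'camera_matrix': [[575.581, 0.0, 323.699], [0.0, 575.581, 233.328], [0.0, 0.0, 1.0]], 'origin': [1.469, -0.066, 1.077], 'attitude': [-2.398, -0.017, 1.588]}
{'time_s': 0.0, 'qpos': array([-1.29259638e+00,  3.00459585e-01,  1.52157685e+00, -1.72229006e-05,
        1.32072617e+00, -6.65821375e-02]), 'joint_vel': array([ 0.00059478, -0.00233859,  0.00066565, -0.00087258, -0.00072255,
        0.00061952]), 'tau': array([-2.45291681e-03, -5.31799829e+01, -3.52734232e+01,  7.06996978e-02,
        2.44003697e-02, -9.76359252e-05]), 'ee_pos': array([ 0.18582368, -0.5173724 ,  0.20489445]), 'eef_rot': array([-3.14042418e+00, -6.11951563e-05,  3.44786320e-01]), 'force': array([0.28784022, 0.24385844, 0.74376989]), 'moment': array([ 0.01042722, -0.00266284,  0.00290616]), 'grip_force': 0.0, 'grip_width': 0.09388923319942402}
top weight [([292.0, 268.0], 0.45)]
top jar [([304.0, 267.0], 0.56)]
top block [([299.0, 268.0], 0.84)]
top shelf [([303.0, 269.0], 0.77)]
top balance_pan [([239.0, 192.0], 0.85)]
top stirrer_plate [([422.0, 275.0], 0.85), ([300.0, 270.0], 0.2)]
top heater_well [([346.0, 191.0], 0.96), ([491.0, 284.0], 0.9)]
top stand_deck []
scene weight [([359.0, 208.0], 0.48)]
scene jar [([338.0, 212.0], 0.54)]
scene block [([344.0, 219.0], 0.64)]
scene shelf [([341.0, 228.0], 0.82)]
scene balance_pan [([422.0, 280.0], 0.88)]
scene stirrer_plate []
scene heater_well [([126.0, 200.0], 0.94), ([290.0, 286.0], 0.89)]
scene stand_deck [([488.0, 214.0], 0.82), ([208.0, 206.0], 0.71), ([422.0, 279.0], 0.23)]
```

View pics/top0.png

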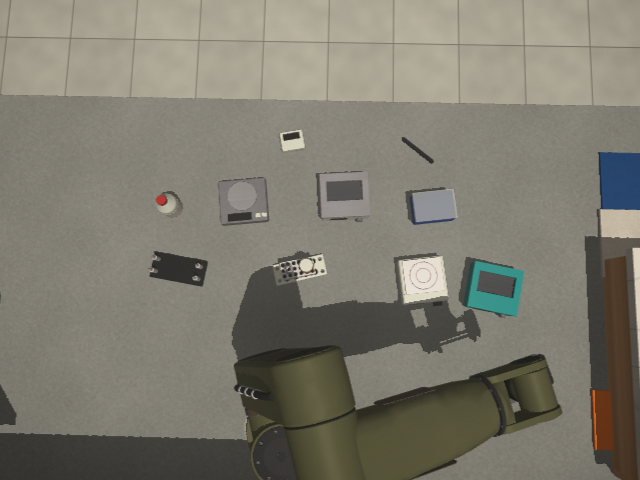

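View pics/scene0.png

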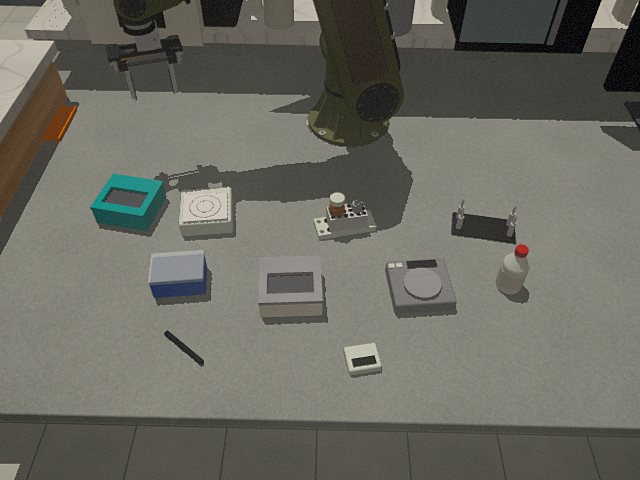

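Top view: the pile is at (300,268), with the jar at its right end (306,265) and the weight at its left (292,267). The balance is at (242,200), the stirrer at (422,277) and the stand at (178,268). Two things could pass for the heater: the grey-white one at (344,193), which is the right one, and the turquoise look-alike at (495,288), which I leave alone. The tip box is at (433,206), the bottle at (167,203). Next I measure coarse positions by depth.

```bash
cat >> h.py <<'E'
def rect(P,m):
    q=P[m][:,:2].astype(np.float32); (c,s,a)=cv2.minAreaRect(q); return np.round(np.median(q,0),4),np.round(c,4),np.round(s,4),round(a,1),len(q)
E
python3 - <<'E'
from h import *
P=cloud("top",np.load("top0.npy")); Z=P[...,2]
v,u=np.mgrid[:480,:640]
B=lambda a,b,c,d:(u>a)&(u<b)&(v>c)&(v<d)
print("bench",np.median(Z[B(330,380,240,300)&(Z<.02)]))
for n,b,z in [("balance",(210,275,170,230),(.02,.06)),("pan",(210,275,170,230),(.042,.06)),("heater",(310,375,165,225),(.04,.07)),("well",(322,368,175,205),(.03,.053)),("stirrer",(390,455,245,310),(.03,.06)),("stand",(140,215,245,295),(.004,.03)),("posts",(140,215,245,295),(.035,.09)),("block",(265,335,245,295),(.052,.068)),("shelf",(265,335,245,295),(.01,.025)),("jar+w",(265,335,245,295),(.085,.13))]:
    print(n,*rect(P,B(*b)&(Z>z[0])&(Z<z[1])))
for n,px,z in [("pan",(239,192),.046),("stir",(422,275),.052),("heater",(346,191),.048),("w",(292,268),.06),("jar",(304,267),.06),("block",(299,268),.016)]: print(n,atz("top",px,z).round(3))
i=cam("wrist"); print(i[0],i[1].round(3),i[2].round(3))
p=cv2.imread("pics/top0.png"); cv2.imwrite("pics/pile_crop.png",cv2.resize(p[160:320,130:470],None,fx=2.3,fy=2.3,interpolation=3))
E
```

```text
bench -0.000660463223488228
balance [0.6442 0.154 ] [0.6472 0.1568] [0.1318 0.1416] 6.3 2094
pan [0.6571 0.1579] [0.6459 0.1579] [0.1173 0.1285] 7.7 588
heater [ 0.6656 -0.1418] [ 0.6659 -0.1414] [0.1326 0.1402] 4.1 2152
well [ 0.6801 -0.1424] [ 0.6802 -0.1427] [0.0844 0.1283] 0.1 718
stirrer [ 0.4233 -0.3685] [ 0.42   -0.3707] [0.1425 0.131 ] 7.9 2105
stand [0.4433 0.3407] [0.4403 0.345 ] [0.1414 0.22  ] 1.3 1438
posts [0.4417 0.3938] [0.4441 0.3405] [0.1411 0.0489] 80.7 107
block [ 0.4458 -0.0022] [ 0.4506 -0.011 ] [0.0505 0.0958] 12.6 371
shelf [ 0.4426 -0.0464] [ 0.4455 -0.0265] [0.1139 0.1783] 0.0 393
jar+w [ 0.4537 -0.037 ] [ 0.4531 -0.016 ] [0.0343 0.0761] 1.7 152
pan [0.669 0.167 0.046]
stir [ 0.438 -0.365  0.052]
heater [ 0.678 -0.146  0.048]
w [0.449 0.004 0.06 ]
jar [ 0.453 -0.03   0.06 ]
block [ 0.453 -0.014  0.016]
[[416.2898446    0.         310.82190946]
 [  0.         416.2898446  238.52258626]
 [  0.           0.           1.        ]] [ 0.255 -0.494  0.386] [[ 0.338 -0.911 -0.236]
 [-0.941 -0.327 -0.085]
 [ 0.     0.25  -0.968]]
```

View pics/pile_crop.png

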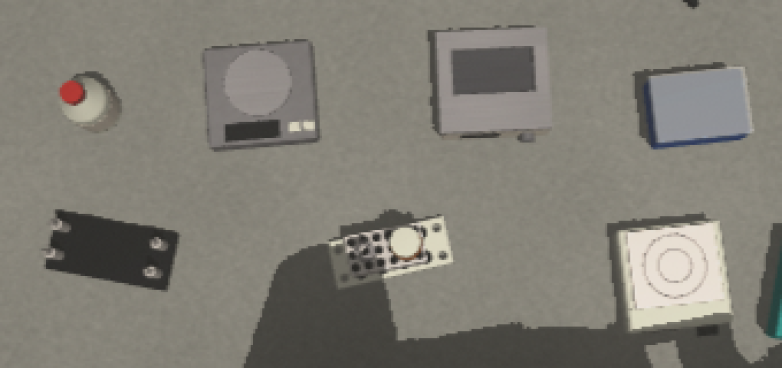

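The crop confirms the layout: the jar's cap is at (405,243) and the weight is at the pile's left end (355,250). The grey heater at (492,75) is my choice. First I move towards the pile and look with the wrist camera.

Call:
carry_out:
  motion:
    - [[0.785, -0.565, -0.3], 0.22]
    - [[0.785, -0.565, -0.3], 0.22]
    - [[0.785, -0.565, -0.3], 0.22]
    - [[0.785, -0.565, -0.3], 0.22]
    - [[0.785, -0.565, -0.3], 0.22]
    - [[0.785, -0.565, -0.3], 0.22]
    - [[0.785, -0.565, -0.3], 0.22]
    - [[0.785, -0.565, -0.3], 0.22]
    - [[0.785, -0.565, -0.3], 0.22]
    - [[0.785, -0.565, -0.3], 0.22]
    - [[0.785, -0.565, -0.3], 0.22]

```text
time_s: 2.0
ee_pos: [0.2955, -0.3582, 0.2655]
eef_rot: [-3.142, -0.0, -1.038]
force: [-0.4, 0.1, 0.5]
grip_width: 0.0941
grip_force: 0.0
```

```bash
cat >> h.py <<'E'
def plan(*tg):
    o=ctrl.get_obs(); r=o["eef_rot"]; M=R.from_euler('xyz',r).as_matrix(); pr=np.array(o["ee_pos"]); y0=r[2]
    print("at",pr.round(4),"yaw",round(np.degrees(y0),2),"w",round(o["grip_width"],4),"F",np.round(o["force"],1),"g",round(o["grip_force"],1),"t",round(o["time_s"],1))
    for t in tg:
        s=M.T@(np.array(t[:3])-pr)/.2; dy=(t[3]-np.degrees(y0)+180)%360-180
        print("  ->",t,"rows",s.round(4).tolist(),round(dy/360,4),"dist",round(float(np.linalg.norm(np.array(t[:3])-pr)),3))
def wrist(tag,qs):
    p,d=camera("wrist"); cv2.imwrite(f"pics/{tag}.png",p); P=cloud("wrist",d); np.save(f"{tag}.npy",P)
    for q,z in qs:
        for r in finder.pinpoint("wrist",q)[:2]:
            l=r["location"]; print(tag,q,np.round(l),round(r["conf"],2),atz("wrist",l,z).round(4))
    return p,P
E
python3 - <<'E'
from h import *
wrist("w1",[("stirrer_plate",.052),("weight",.06),("jar",.06)])
plan((.43,-.05,.28,102.6))
E
```

```text
w1 stirrer_plate [180. 125.] 0.68 [ 0.4383 -0.3647  0.052 ]
at [ 0.2954 -0.3582  0.2655] yaw -59.35 w 0.0939 F [-0.5 -0.4  0.7] g 0.0 t 2.2
  -> (0.43, -0.05, 0.28, 102.6) rows [-0.9829, -1.3645, -0.0727] 0.4499 dist 0.337
```

Call:
carry_out:
  motion:
    - [[-0.5, -0.68, -0.07], -0.28]
    - [[-0.5, -0.68, -0.07], -0.28]
    - [[-0.5, -0.68, -0.07], -0.28]
    - [[-0.5, -0.68, -0.07], -0.28]
    - [[-0.5, -0.68, -0.07], -0.28]
    - [[-0.5, -0.68, -0.07], -0.28]
    - [[-0.5, -0.68, -0.07], -0.28]
    - [[-0.5, -0.68, -0.07], -0.28]
    - [[-0.5, -0.68, -0.07], -0.28]
    - [[-0.5, -0.68, -0.07], -0.28]
    - [[-0.5, -0.68, -0.07], -0.28]
    - [[-0.5, -0.68, -0.07], -0.28]

```text
time_s: 3.4
ee_pos: [0.3617, -0.2029, 0.2795]
eef_rot: [3.142, -0.0, 0.729]
force: [1.1, 0.3, -0.5]
grip_width: 0.0935
grip_force: 0.0
```

```bash
sed -i 's/round(dy\/360,4)/round(-dy\/360,4)/' h.py; python3 - <<'E'
from h import *
plan((.43,-.07,.28,102.6))
E
```

```text
at [ 0.3617 -0.2029  0.2795] yaw 41.77 w 0.0935 F [ 1.1  0.3 -0.5] g 0.0 t 3.4
  -> (0.43, -0.07, 0.28, 102.6) rows [0.6974, -0.2684, -0.0025] -0.169 dist 0.149
```

Call:
carry_out:
  motion:
    - [[0.697, -0.268, 0], -0.169]
    - [[0.697, -0.268, 0], -0.169]
    - [[0.697, -0.268, 0], -0.169]
    - [[0.697, -0.268, 0], -0.169]
    - [[0.697, -0.268, 0], -0.169]
    - [[0.697, -0.268, 0], -0.169]
    - [[0.697, -0.268, 0], -0.169]
    - [[0.697, -0.268, 0], -0.169]
    - [[0.697, -0.268, 0], -0.169]

```text
time_s: 4.3
ee_pos: [0.431, -0.0706, 0.2795]
eef_rot: [3.142, -0.0, 1.78]
force: [0.5, -1.0, -0.1]
grip_width: 0.0944
grip_force: 0.0
```

```bash
python3 - <<'E'
from h import *
p,P=wrist("w2",[("weight",.06),("jar",.06),("block",.016),("shelf",0),("stand_deck",.05),("heater_well",.048),("balance_pan",.046),("stirrer_plate",.052)])
Z=P[...,2]; near=np.linalg.norm(P[...,:2]-[.45,-.011],axis=-1)<.09
print("z pct",np.percentile(Z[near],[1,50,99]).round(3))
for n,z in [("block",(.053,.067)),("blk+shelf",(.010,.067)),("shelf",(.011,.021)),("jartop",(.105,.115)),("wtop",(.093,.103))]:
    print(n,*rect(P,near&(Z>z[0])&(Z<z[1])))
plan((.43,-.05,.28,102.6))
E
```

```text
w2 weight [347. 124.] 0.81 [0.4479 0.0128 0.06  ]
w2 jar [344. 178.] 0.95 [ 0.4564 -0.0366  0.06  ]
w2 block [340. 148.] 0.9 [ 0.4503 -0.0107  0.016 ]
w2 shelf [414. 472.] 0.73 [ 0.6438 -0.4036  0.    ]
w2 heater_well [523. 316.] 0.85 [ 0.6793 -0.1404  0.048 ]
w2 balance_pan [618.   9.] 0.59 [0.6636 0.1615 0.046 ]
w2 stirrer_plate [263. 454.] 0.8 [ 0.4394 -0.3701  0.052 ]
z pct [0.    0.392 0.46 ]
block [4.458e-01 1.000e-04] [ 0.4521 -0.0107] [0.0501 0.0951] 12.3 3373
blk+shelf [ 4.425e-01 -1.000e-04] [ 0.4504 -0.015 ] [0.0597 0.1504] 14.0 6184
shelf [ 0.4385 -0.0037] [ 0.4504 -0.015 ] [0.0597 0.1504] 14.0 2768
jartop [ 0.4565 -0.0364] [ 0.457  -0.0368] [0.0353 0.0361] 12.0 1470
wtop [ 0.4411 -0.0242] [ 0.449  -0.0119] [0.0212 0.0629] 0.1 38
at [ 0.431  -0.0706  0.2795] yaw 102.17 w 0.0941 F [ 0.2  0.3 -0.1] g 0.0 t 4.8
  -> (0.43, -0.05, 0.28, 102.6) rows [0.1018, 0.017, -0.0026] -0.0012 dist 0.021
```

View pics/w2.png

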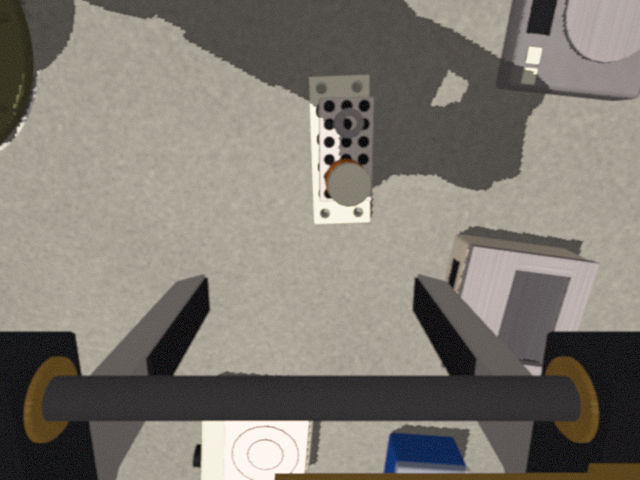

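The picture shows the weight at (347,124), the jar at (347,183), the shelf holes and block clearly, plus the grey heater at right (540,310). All of it matches the depth sizes (shelf 60x150, block 50x95). Picking the jar now.

```bash
python3 - <<'E'
from h import *
plan((.4565,-.0366,.28,102.3),(.4565,-.0366,.076,102.3))
E
```

```text
at [ 0.431  -0.0706  0.2795] yaw 102.17 w 0.0941 F [ 0.2  0.3 -0.1] g 0.0 t 4.8
  -> (0.4565, -0.0366, 0.28, 102.3) rows [0.1393, 0.1607, -0.0026] -0.0004 dist 0.043
  -> (0.4565, -0.0366, 0.076, 102.3) rows [0.1394, 0.1606, 1.0174] -0.0004 dist 0.208
```

Call:
carry_out:
  motion:
    - [[0.139, 0.161, 0], 0]
    - [[0.139, 0.161, 0], 0]
    - [[0.139, 0.161, 0.25], 0]
    - [[0.139, 0.161, 0.5], 0]
    - [[0.139, 0.161, 0.7], 0]
    - [[0.139, 0.161, 0.85], 0]
    - [[0.139, 0.161, 0.95], 0]
    - [[0.139, 0.161, 1.0], 0]
    - [[0.139, 0.161, 1.0], 0]
    - [[0.139, 0.161, 1.0], 0]

```text
time_s: 5.75
ee_pos: [0.457, -0.0368, 0.0804]
eef_rot: [3.141, 0.0, 1.784]
force: [1.3, 0.1, 1.1]
grip_width: 0.0943
grip_force: 0.0
```

Call:
carry_out:
  motion:
    - [[0, 0, 0], 0]
    - [[0, 0, 0], 0]
    - [[0, 0, 0], 0]
    - [[0, 0, 0], 0]
    - [[0, 0, 0], 0]
    - [[0, 0, 0], 0]
    - [[0, 0, 0], 0]
    - [[0, 0, 0], 0]
    - [[0, 0, 0], 0]
  hand: 1
  force: 20

```text
time_s: 6.65
ee_pos: [0.4565, -0.0366, 0.0794]
eef_rot: [-3.141, -0.0, 1.784]
force: [0.8, 0.3, -0.9]
grip_width: 0.0372
grip_force: 19.8
```

```bash
python3 - <<'E'
from h import *
plan((.4565,-.0366,.19,102.3),(.439,-.367,.19,60))
E
```

```text
at [ 0.4565 -0.0366  0.0794] yaw 102.2 w 0.0372 F [ 0.8  0.3 -0.9] g 19.8 t 6.7
  -> (0.4565, -0.0366, 0.19, 102.3) rows [0.0001, -0.0001, -0.5531] -0.0003 dist 0.111
  -> (0.439, -0.367, 0.19, 60) rows [-1.5961, -0.4347, -0.5532] 0.1172 dist 0.349
```

Call:
carry_out:
  motion:
    - [[0, 0, -0.1], 0]
    - [[0, 0, -0.3], 0]
    - [[0, 0, -0.5], 0]
    - [[0, 0, -0.55], 0]
    - [[-0.15, -0.04, -0.55], 0.01]
    - [[-0.35, -0.1, -0.55], 0.03]
    - [[-0.55, -0.15, -0.55], 0.05]
    - [[-0.75, -0.2, -0.55], 0.07]
    - [[-0.9, -0.25, -0.55], 0.08]
    - [[-0.98, -0.28, -0.55], 0.08]
    - [[-0.98, -0.28, -0.55], 0.08]

```text
time_s: 7.75
ee_pos: [0.4425, -0.2416, 0.1884]
eef_rot: [-3.14, -0.0, 1.279]
force: [-0.6, 1.5, -0.1]
grip_width: 0.0369
grip_force: 19.8
```

```bash
python3 - <<'E'
from h import *
plan((.4388,-.367,.19,60),(.4388,-.367,.075,60))
p,P=wrist("w3",[("stirrer_plate",.052)])
Z=P[...,2]; m=(np.linalg.norm(P[...,:2]-[.43,-.37],axis=-1)<.1)
for z in [(.045,.060),(.03,.060)]: print(*rect(P,m&(Z>z[0])&(Z<z[1])))
E
```

```text
at [ 0.4425 -0.2416  0.1884] yaw 73.26 w 0.0369 F [-0.6  1.5 -0.1] g 19.8 t 7.8
  -> (0.4388, -0.367, 0.19, 60) rows [-0.6059, 0.1628, -0.0086] 0.0368 dist 0.125
  -> (0.4388, -0.367, 0.075, 60) rows [-0.606, 0.1636, 0.5664] 0.0368 dist 0.169
w3 stirrer_plate [351. 370.] 0.79 [ 0.4404 -0.3705  0.052 ]
[ 0.4006 -0.3625] [ 0.4283 -0.3688] [0.1266 0.1272] 7.5 3439
[ 0.401  -0.3622] [ 0.412  -0.3623] [0.1698 0.102 ] 70.6 3630
```

View pics/w3.png

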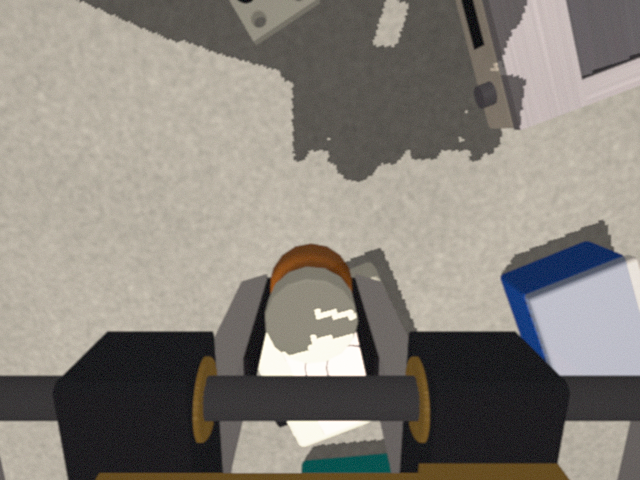

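The jar is held upright (310,300) and the stirrer plate is beyond it. Setting it down at about (0.439,-0.368).

Call:
carry_out:
  motion:
    - [[-0.2, 0.05, 0], 0.02]
    - [[-0.4, 0.11, 0], 0.037]
    - [[-0.55, 0.15, 0], 0.037]
    - [[-0.611, 0.163, 0], 0.037]
    - [[-0.611, 0.163, 0.1], 0.037]
    - [[-0.611, 0.163, 0.25], 0.037]
    - [[-0.611, 0.163, 0.4], 0.037]
    - [[-0.611, 0.163, 0.5], 0.037]
    - [[-0.611, 0.163, 0.55], 0.037]
    - [[-0.611, 0.163, 0.569], 0.037]
    - [[-0.611, 0.163, 0.569], 0.037]
    - [[-0.611, 0.163, 0.569], 0.037]

```text
time_s: 9.05
ee_pos: [0.4401, -0.3666, 0.0767]
eef_rot: [3.14, 0.0, 1.049]
force: [1.0, 0.3, -1.1]
grip_width: 0.0369
grip_force: 19.8
```

Call:
carry_out:
  motion:
    - [[0, 0, 0.005], 0]
    - [[0, 0, 0.01], 0]
    - [[0, 0, 0.015], 0]
    - [[0, 0, 0.015], 0]

```text
time_s: 9.45
ee_pos: [0.4395, -0.3665, 0.0726]
eef_rot: [-3.142, -0.0, 1.048]
force: [-0.9, 0.0, -1.1]
grip_width: 0.0371
grip_force: 19.8
```

Call:
carry_out:
  motion:
    - [[0, 0, 0.004], 0]
    - [[0, 0, 0.008], 0]
    - [[0, 0, 0.008], 0]

```text
time_s: 9.75
ee_pos: [0.4396, -0.3665, 0.0713]
eef_rot: [3.141, 0.0, 1.049]
force: [-0.6, 0.3, 4.3]
grip_width: 0.0374
grip_force: 20.0
```

Call:
carry_out:
  motion:
    - [[0, 0, 0], 0]
    - [[0, 0, 0], 0]
    - [[0, 0, 0], 0]
    - [[0, 0, 0], 0]
    - [[0, 0, 0], 0]
    - [[0, 0, -0.05], 0]
    - [[0, 0, -0.2], 0]
    - [[0, 0, -0.4], 0]
    - [[0, 0, -0.6], 0]
    - [[0, 0, -0.6], 0]
  hand: -1

```text
time_s: 10.75
ee_pos: [0.441, -0.3678, 0.1975]
eef_rot: [3.133, 0.002, 1.049]
force: [0.6, 0.4, 1.3]
grip_width: 0.0938
grip_force: 0.0
```

```bash
python3 - <<'E'
from h import *
plan((.44,-.2,.2,102.3),(.4479,.0128,.2,102.3))
E
```

```text
at [ 0.441  -0.3678  0.1975] yaw 60.08 w 0.0938 F [0.6 0.4 1.3] g 0.0 t 10.8
  -> (0.44, -0.2, 0.2, 102.3) rows [0.7245, -0.4225, -0.018] -0.1173 dist 0.168
  -> (0.4479, 0.0128, 0.2, 102.3) rows [1.6664, -0.919, -0.0245] -0.1173 dist 0.381
```

Call:
carry_out:
  motion:
    - [[0.2, -0.1, -0.1], 0]
    - [[0.4, -0.2, -0.1], -0.02]
    - [[0.6, -0.31, -0.1], -0.04]
    - [[0.8, -0.43, -0.1], -0.06]
    - [[1, -0.55, -0.1], -0.08]
    - [[1, -0.55, -0.1], -0.1]
    - [[1, -0.55, -0.1], -0.117]
    - [[1, -0.55, -0.1], -0.117]

```text
time_s: 11.55
ee_pos: [0.444, -0.1379, 0.2113]
eef_rot: [3.141, 0.0, 1.786]
force: [0.5, -1.1, 0.4]
grip_width: 0.0939
grip_force: 0.0
```

```bash
python3 - <<'E'
from h import *
p,P=wrist("w4",[("weight",.06),("block",.016),("shelf",0)])
plan((.4479,.0128,.2,102.3))
E
```

```text
w4 weight [358.  26.] 0.59 [0.4475 0.0113 0.06  ]
w4 block [349.  71.] 0.81 [ 0.4507 -0.0139  0.016 ]
at [ 0.4439 -0.1385  0.211 ] yaw 102.02 w 0.094 F [-0.1  0.   0.5] g 0.0 t 11.8
  -> (0.4479, 0.0128, 0.2, 102.3) rows [0.7356, 0.177, 0.0551] -0.0008 dist 0.152
```

Call:
carry_out:
  motion:
    - [[0.2, 0.05, 0], 0]
    - [[0.4, 0.1, 0], 0]
    - [[0.6, 0.14, 0], 0]
    - [[0.733, 0.177, 0], 0]
    - [[0.733, 0.177, 0.1], 0]
    - [[0.733, 0.177, 0.3], 0]
    - [[0.733, 0.177, 0.5], 0]
    - [[0.733, 0.177, 0.65], 0]
    - [[0.733, 0.177, 0.71], 0]
    - [[0.733, 0.177, 0.73], 0]
    - [[0.733, 0.177, 0.73], 0]

```text
time_s: 12.85
ee_pos: [0.4481, 0.0124, 0.0657]
eef_rot: [3.141, 0.0, 1.783]
force: [0.2, 0.4, 0.8]
grip_width: 0.0937
grip_force: 0.0
```

Call:
carry_out:
  motion:
    - [[0, 0, 0], 0]
    - [[0, 0, 0], 0]
    - [[0, 0, 0], 0]
    - [[0, 0, 0], 0]
    - [[0, 0, 0], 0]
    - [[0, 0, 0], 0]
    - [[0, 0, 0], 0]
    - [[0, 0, 0], 0]
    - [[0, 0, 0], 0]
    - [[0, 0, 0], 0]
    - [[0, 0, 0], 0]
  hand: 1
  force: 15

```text
time_s: 13.95
ee_pos: [0.4476, 0.0125, 0.065]
eef_rot: [-3.142, -0.0, 1.784]
force: [-0.0, -0.2, -0.6]
grip_width: 0.025
grip_force: 15.0
```

```bash
python3 - <<'E'
from h import *
plan((.4479,.0128,.15,102.3),(.64,.13,.15,102.3),(.667,.164,.15,102.3))
E
```

```text
at [0.4476 0.0125 0.065 ] yaw 102.2 w 0.025 F [-0.  -0.2 -0.6] g 15.0 t 13.9
  -> (0.4479, 0.0128, 0.15, 102.3) rows [0.0011, 0.0017, -0.4248] -0.0003 dist 0.085
  -> (0.64, 0.13, 0.15, 102.3) rows [0.3709, 1.0643, -0.4249] -0.0003 dist 0.241
  -> (0.667, 0.164, 0.15, 102.3) rows [0.5086, 1.2322, -0.4249] -0.0003 dist 0.28
```

Call:
carry_out:
  motion:
    - [[0, 0, -0.1], 0]
    - [[0, 0, -0.3], 0]
    - [[0, 0, -0.45], 0]
    - [[0, 0.02, -0.5], 0]
    - [[0.08, 0.2, -0.5], 0]
    - [[0.16, 0.4, -0.5], 0]
    - [[0.21, 0.6, -0.5], 0]
    - [[0.21, 0.72, -0.5], 0]
    - [[0.21, 0.72, -0.5], 0]

```text
time_s: 14.85
ee_pos: [0.5809, 0.0848, 0.1628]
eef_rot: [-3.14, -0.0, 1.785]
force: [-1.3, 0.1, -0.9]
grip_width: 0.0257
grip_force: 15.0
```

```bash
python3 - <<'E'
from h import *
p,P=wrist("w5",[("balance_pan",.046),("weight",.11)])
Z=P[...,2]; m=(np.linalg.norm(P[...,:2]-[.65,.16],axis=-1)<.1)
print(*rect(P,m&(Z>.041)&(Z<.053))); print(*rect(P,m&(Z>.03)&(Z<.053)))
plan((.667,.164,.15,102.3))
E
```

```text
w5 balance_pan [446. 155.] 0.76 [0.6603 0.1585 0.046 ]
w5 weight [311. 289.] 0.74 [0.5833 0.0642 0.11  ]
[0.6587 0.1594] [0.6412 0.1493] [0.1263 0.0854] 25.7 12041
[0.6439 0.1623] [0.6471 0.1567] [0.1292 0.1406] 6.4 34747
at [0.5788 0.0838 0.164 ] yaw 102.19 w 0.0257 F [-0.2  0.3 -0.2] g 15.0 t 15.0
  -> (0.667, 0.164, 0.15, 102.3) rows [0.2989, 0.5159, 0.0693] -0.0003 dist 0.12
```

View pics/w5.png

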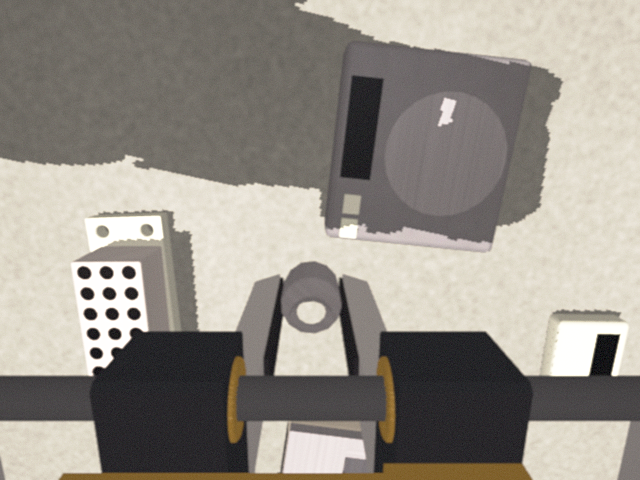

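The pan is centred at (446,153), i.e. (0.660, 0.159), and the weight hangs upright in the fingers at (311,300). Moving over the pan and down.

Call:
carry_out:
  motion:
    - [[0.12, 0.2, 0], 0]
    - [[0.22, 0.38, 0], 0]
    - [[0.282, 0.476, 0], 0]
    - [[0.282, 0.476, 0.1], 0]
    - [[0.282, 0.476, 0.25], 0]
    - [[0.282, 0.476, 0.4], 0]
    - [[0.282, 0.476, 0.5], 0]
    - [[0.282, 0.476, 0.54], 0]
    - [[0.282, 0.476, 0.55], 0]
    - [[0.282, 0.476, 0.553], 0]
    - [[0.282, 0.476, 0.553], 0]

```text
time_s: 16.1
ee_pos: [0.6611, 0.1592, 0.0558]
eef_rot: [3.14, 0.0, 1.784]
force: [-0.3, 1.3, -1.4]
grip_width: 0.025
grip_force: 15.0
```

Call:
carry_out:
  motion:
    - [[0, 0, 0.003], 0]
    - [[0, 0, 0.006], 0]
    - [[0, 0, 0.006], 0]

```text
time_s: 16.4
ee_pos: [0.6607, 0.1592, 0.0535]
eef_rot: [3.141, 0.0, 1.784]
force: [-0.5, -0.0, -1.1]
grip_width: 0.0256
grip_force: 15.0
```

Call:
carry_out:
  motion:
    - [[0, 0, 0.004], 0]
    - [[0, 0, 0.008], 0]
    - [[0, 0, 0.01], 0]
    - [[0, 0, 0.01], 0]

```text
time_s: 16.8
ee_pos: [0.6606, 0.1592, 0.0512]
eef_rot: [-3.142, -0.0, 1.784]
force: [-0.2, -0.4, -1.0]
grip_width: 0.0256
grip_force: 15.0
```

Call:
carry_out:
  motion:
    - [[0, 0, 0.003], 0]
    - [[0, 0, 0.006], 0]
    - [[0, 0, 0.006], 0]

```text
time_s: 17.1
ee_pos: [0.6608, 0.1592, 0.051]
eef_rot: [3.141, 0.0, 1.784]
force: [-4.0, -0.2, 7.2]
grip_width: 0.0251
grip_force: 15.0
```

Call:
carry_out:
  motion:
    - [[0, 0, -0.004], 0]
    - [[0, 0, -0.004], 0]
    - [[0, 0, -0.004], 0]
    - [[0, 0, -0.004], 0]
    - [[0, 0, -0.004], 0]
    - [[0, 0, -0.05], 0]
    - [[0, 0, -0.2], 0]
    - [[0, 0, -0.4], 0]
    - [[0, 0, -0.6], 0]
    - [[0, 0, -0.75], 0]
    - [[0, 0, -0.75], 0]
  hand: -1

```text
time_s: 18.2
ee_pos: [0.662, 0.1595, 0.2061]
eef_rot: [3.133, 0.0, 1.784]
force: [-0.6, 0.6, 0.5]
grip_width: 0.0941
grip_force: 0.0
```

```bash
python3 - <<'E'
from h import *
plan((.46,-.06,.22,102.3),)
E
```

```text
at [0.662  0.1595 0.2061] yaw 102.2 w 0.0941 F [-0.6  0.6  0.5] g 0.0 t 18.2
  -> (0.46, -0.06, 0.22, 102.3) rows [-0.8594, -1.2187, -0.0793] -0.0003 dist 0.299
```

Call:
carry_out:
  motion:
    - [[-0.15, -0.2, -0.1], 0]
    - [[-0.3, -0.4, -0.1], 0]
    - [[-0.45, -0.6, -0.1], 0]
    - [[-0.6, -0.8, -0.1], 0]
    - [[-0.75, -0.95, -0.1], 0]
    - [[-0.86, -1, -0.1], 0]
    - [[-0.86, -1, -0.1], 0]
    - [[-0.86, -1, -0.1], 0]

```text
time_s: 19.0
ee_pos: [0.5015, -0.0511, 0.22]
eef_rot: [-3.142, -0.0, 1.783]
force: [-1.1, 1.0, 0.4]
grip_width: 0.094
grip_force: 0.0
```

```bash
python3 - <<'E'
from h import *
p,P=wrist("w6",[("block",.016),("heater_well",.048)])
Z=P[...,2]; near=np.linalg.norm(P[...,:2]-[.45,-.011],axis=-1)<.1
for n,z in [("block",(.053,.067)),("shelf",(.011,.021))]: print(n,*rect(P,near&(Z>z[0])&(Z<z[1])))
q,_=camera("top"); cv2.imwrite("pics/top1.png",q)
plan((.4518,-.0107,.22,102.3))
E
```

```text
w6 block [264. 157.] 0.87 [ 0.4501 -0.0118  0.016 ]
block [ 0.452  -0.0078] [ 0.452  -0.0103] [0.0501 0.0954] 12.6 7525
shelf [0.4548 0.0107] [ 0.4508 -0.0146] [0.0601 0.1503] 14.2 3170
at [ 0.5017 -0.0502  0.2198] yaw 102.27 w 0.0942 F [-0.3 -0.2  0.3] g 0.0 t 19.2
  -> (0.4518, -0.0107, 0.22, 102.3) rows [0.2462, -0.2018, -0.001] -0.0001 dist 0.064
```

View pics/w6.png

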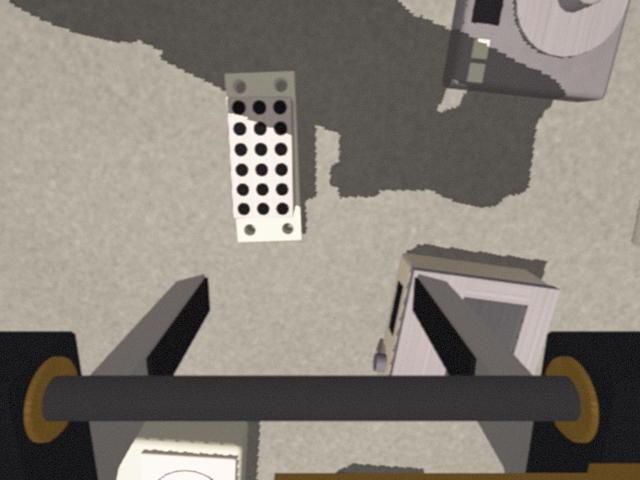

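The block (263,157) hasn't moved and the weight stands on the pan. Grasping the block.

Call:
carry_out:
  motion:
    - [[0.15, -0.12, 0], 0]
    - [[0.247, -0.201, 0], 0]
    - [[0.247, -0.201, 0], 0]
    - [[0.247, -0.201, 0.2], 0]
    - [[0.247, -0.201, 0.4], 0]
    - [[0.247, -0.201, 0.6], 0]
    - [[0.247, -0.201, 0.78], 0]
    - [[0.247, -0.201, 0.88], 0]
    - [[0.247, -0.201, 0.92], 0]
    - [[0.247, -0.201, 0.92], 0]
    - [[0.247, -0.201, 0.92], 0]

```text
time_s: 20.3
ee_pos: [0.4525, -0.0114, 0.0369]
eef_rot: [3.14, 0.0, 1.784]
force: [-0.2, -1.0, 0.4]
grip_width: 0.0941
grip_force: 0.0
```

Call:
carry_out:
  motion:
    - [[0, 0, 0], 0]
    - [[0, 0, 0], 0]
    - [[0, 0, 0], 0]
    - [[0, 0, 0], 0]
    - [[0, 0, 0], 0]
    - [[0, 0, 0], 0]
    - [[0, 0, 0], 0]
    - [[0, 0, 0], 0]
    - [[0, 0, 0], 0]
  hand: 1
  force: 55

```text
time_s: 21.2
ee_pos: [0.4518, -0.0114, 0.0361]
eef_rot: [3.142, 0.0, 1.784]
force: [-0.0, 0.3, 2.1]
grip_width: 0.0494
grip_force: 55.0
```

Call:
carry_out:
  motion:
    - [[0, 0, -0.03], 0]
    - [[0, 0, -0.1], 0]
    - [[0, 0, -0.25], 0]
    - [[0, 0, -0.4], 0]
    - [[0, 0, -0.55], 0]
    - [[0, 0, -0.65], 0]
    - [[0, 0, -0.65], 0]
    - [[0, 0, -0.65], 0]

```text
time_s: 22.0
ee_pos: [0.4512, -0.0113, 0.1652]
eef_rot: [-3.141, -0.0, 1.784]
force: [-0.3, -1.0, -5.7]
grip_width: 0.0498
grip_force: 55.0
```

```bash
python3 - <<'E'
from h import *
p,P=wrist("w7",[("block",.13),("heater_well",.048)])
Z=P[...,2]; m=np.linalg.norm(P[...,:2]-[.667,-.142],axis=-1)<.11
print("top",*rect(P,m&(Z>.051)&(Z<.064))); print("body",*rect(P,m&(Z>.02)&(Z<.064)))
plan((.60,-.10,.17,95))
E
```

```text
w7 block [310. 276.] 0.72 [ 0.4518 -0.0159  0.13  ]
top [ 0.7221 -0.1201] [ 0.7102 -0.1145] [0.0432 0.0959] 5.2 1275
body [ 0.7175 -0.0694] [ 0.71   -0.1145] [0.0435 0.0959] 5.2 2028
at [ 0.4511 -0.0113  0.1646] yaw 102.2 w 0.05 F [-0.1 -0.5 -5.4] g 55.0 t 22.1
  -> (0.6, -0.1, 0.17, 95) rows [-0.5908, 0.634, -0.0288] 0.02 dist 0.173
```

View pics/w7.png

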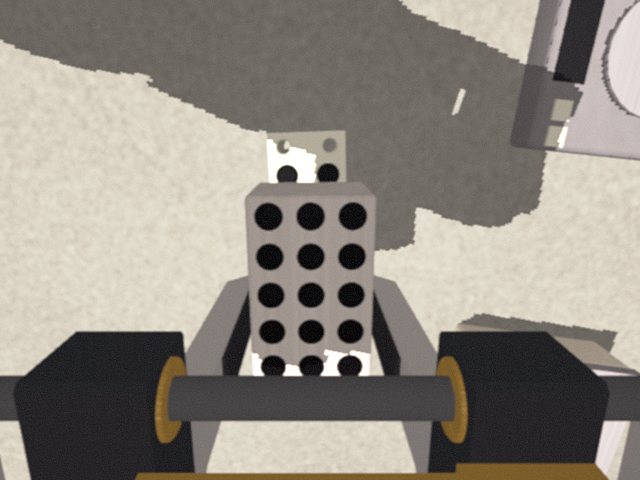

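```bash
cat >> h.py <<'E'
def well(P,p):
    Z=P[...,2]; m=np.linalg.norm(P[...,:2]-[.668,-.142],axis=-1)<.11
    print("z hist",np.histogram(Z[m],bins=np.arange(.03,.07,.004))[0])
    print("top",*rect(P,m&(Z>.054)&(Z<.063)))
    near=np.linalg.norm(P[...,:2]-[.678,-.142],axis=-1)<.062
    f=near&(Z>.044)&(Z<.0525); f=cv2.morphologyEx(f.astype(np.uint8),cv2.MORPH_OPEN,np.ones((5,5)))>0
    print("floor",*rect(P,f))
E
python3 - <<'E'
from h import *
for t in("w2","w6"):
    P=np.load(t+".npy"); print(t); well(P,None)
plan((.655,-.245,.2,95))
E
```

```text
w2
z hist [ 156  197  177  209 2346 2210  549 5879    4    0]
top [ 0.6471 -0.1017] [ 0.668  -0.1405] [0.1325 0.1402] 4.1 6432
floor [ 0.685  -0.1355] [ 0.683  -0.1414] [0.0546 0.1024] 4.0 4059
w6
z hist [ 331  459  291  395 1183  940  659 5997    1    0]
top [ 0.6616 -0.1054] [ 0.6671 -0.1232] [0.1313 0.1074] 4.2 6657
floor [ 0.6909 -0.1036] [ 0.6821 -0.1119] [0.0524 0.0438] 4.0 1467
at [ 0.4511 -0.0113  0.1646] yaw 102.2 w 0.05 F [-0.1 -0.5 -5.4] g 55.0 t 22.1
  -> (0.655, -0.245, 0.2, 95) rows [-1.3575, 0.7492, -0.1796] 0.02 dist 0.312
```

Call:
carry_out:
  motion:
    - [[-0.1, 0.1, -0.15], 0]
    - [[-0.25, 0.2, -0.2], 0.01]
    - [[-0.45, 0.35, -0.2], 0.02]
    - [[-0.65, 0.45, -0.2], 0.023]
    - [[-0.85, 0.58, -0.2], 0.023]
    - [[-1, 0.69, -0.2], 0.023]
    - [[-1, 0.75, -0.2], 0.023]
    - [[-1, 0.75, -0.2], 0.023]

```text
time_s: 22.95
ee_pos: [0.641, -0.1753, 0.2033]
eef_rot: [-3.138, -0.001, 1.639]
force: [-0.9, -0.2, -6.3]
grip_width: 0.0497
grip_force: 55.0
```

```bash
python3 - <<'E'
from h import *
plan((.67,-.255,.2,94.1))
E
```

```text
at [ 0.641  -0.1753  0.2033] yaw 93.89 w 0.0497 F [-0.9 -0.2 -6.3] g 55.0 t 22.9
  -> (0.67, -0.255, 0.2, 94.1) rows [-0.4073, 0.1178, 0.0156] -0.0006 dist 0.085
```

Call:
carry_out:
  motion:
    - [[-0.2, 0.06, 0], 0]
    - [[-0.4, 0.12, 0], 0]
    - [[-0.4, 0.12, 0], 0]
    - [[-0.4, 0.12, 0], 0]

```text
time_s: 23.35
ee_pos: [0.6693, -0.2534, 0.2046]
eef_rot: [-3.14, -0.001, 1.639]
force: [0.8, 1.0, -5.8]
grip_width: 0.0499
grip_force: 55.0
```

```bash
python3 - <<'E'
from h import *
p,P=wrist("w8",[("heater_well",.048)])
well(P,p)
plan((.68,-.1414,.2,94.1))
E
```

```text
z hist [   32   111     3     0  3347  8025   192 18341    83     0]
top [ 0.6441 -0.153 ] [ 0.6689 -0.1498] [0.1307 0.1204] 4.1 18616
floor [ 0.6799 -0.1363] [ 0.6801 -0.1391] [0.0583 0.1041] 3.9 11247
at [ 0.6696 -0.2522  0.2058] yaw 93.97 w 0.0494 F [-1.  -0.6 -5.7] g 55.0 t 23.4
  -> (0.68, -0.1414, 0.2, 94.1) rows [0.549, 0.09, 0.0295] -0.0004 dist 0.111
```

View pics/w8.png

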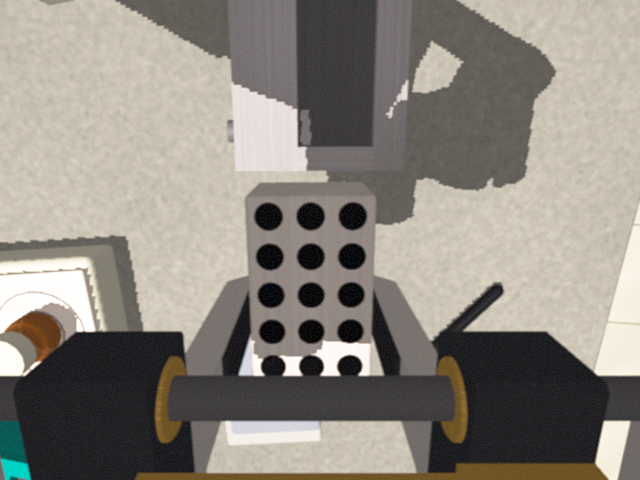

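Call:
carry_out:
  motion:
    - [[-0.15, 0, 0], 0]
    - [[-0.25, 0, 0], 0]
    - [[-0.25, 0, 0], 0]
    - [[-0.25, 0, 0], 0]

```text
time_s: 23.85
ee_pos: [0.6734, -0.3022, 0.2062]
eef_rot: [3.142, -0.0, 1.64]
force: [0.2, 1.5, -5.3]
grip_width: 0.0494
grip_force: 55.0
```

```bash
python3 - <<'E'
from h import *
p,P=wrist("w9",[("heater_well",.048)])
Z=P[...,2]
near=(np.linalg.norm(P[...,:2]-[.68,-.141],axis=-1)<.08)&(abs(P[...,0]-.68)<.045)
f=near&(Z>.044)&(Z<.0525); f=cv2.morphologyEx(f.astype(np.uint8),cv2.MORPH_OPEN,np.ones((5,5)))
n,l,s,c=cv2.connectedComponentsWithStats(f); f=l==1+np.argmax(s[1:,4])
v,u=np.where(f); print("rows",v.min(),v.max(),"cols",u.min(),u.max(),*rect(P,f))
m=np.linalg.norm(P[...,:2]-[.668,-.142],axis=-1)<.11
print("top",*rect(P,m&(Z>.054)&(Z<.063)))
plan((.68,-.1414,.2,94.1))
E
```

```text
w9 heater_well [ 32. 474.] 0.87 [ 0.4177 -0.576   0.048 ]
w9 heater_well [334.   5.] 0.7 [ 0.6798 -0.1398  0.048 ]
rows 0 78 cols 295 374 [ 0.6817 -0.1625] [ 0.6818 -0.1633] [0.0583 0.0541] 4.0 6163
top [ 0.6489 -0.1811] [ 0.6705 -0.1747] [0.1306 0.0715] 4.1 12471
at [ 0.6736 -0.3018  0.2064] yaw 93.99 w 0.0495 F [-0.1 -0.2 -5.1] g 55.0 t 23.9
  -> (0.68, -0.1414, 0.2, 94.1) rows [0.7976, 0.0878, 0.0323] -0.0003 dist 0.161
```

```bash
python3 - <<'E'
from h import *
P=np.load("w9.npy"); Z=P[...,2]
o=np.array([.6736,-.3018]); v,u=np.mgrid[:480,:640]
m=(Z>.222)&(Z<.238)&(v>170)&(v<380)&(u>235)&(u<390); print(*rect(P,m), np.median(Z[m]))
q=(P[m][:,:2]-o)@np.array([[np.cos(np.radians(94)),np.sin(np.radians(94))],[np.sin(np.radians(94)),-np.cos(np.radians(94))]]).T
print("tool x,y extents",np.percentile(q,[0.2,99.8],axis=0).round(4))
plan((.680,-.1403,.2,94.0),(.680,-.1403,.08,94.0))
E
```

```text
[ 0.6729 -0.2886] [ 0.674  -0.2915] [0.0641 0.0772] 4.2 23500 0.23152926926639578
tool x,y extents [[-0.0277 -0.0286]
 [ 0.0487  0.0308]]
at [ 0.6736 -0.3018  0.2064] yaw 93.99 w 0.0495 F [-0.1 -0.2 -5.1] g 55.0 t 23.9
  -> (0.68, -0.1403, 0.2, 94.0) rows [0.8031, 0.0882, 0.0323] -0.0 dist 0.162
  -> (0.68, -0.1403, 0.08, 94.0) rows [0.803, 0.088, 0.6323] -0.0 dist 0.205
```

Call:
carry_out:
  motion:
    - [[0.2, 0.02, 0], 0]
    - [[0.4, 0.04, 0], 0]
    - [[0.6, 0.06, 0], 0]
    - [[0.75, 0.08, 0], 0]
    - [[0.804, 0.086, 0.03], 0]
    - [[0.804, 0.086, 0.15], 0]
    - [[0.804, 0.086, 0.35], 0]
    - [[0.804, 0.086, 0.5], 0]
    - [[0.804, 0.086, 0.58], 0]
    - [[0.804, 0.086, 0.607], 0]
    - [[0.804, 0.086, 0.607], 0]
    - [[0.804, 0.086, 0.607], 0]

```text
time_s: 25.15
ee_pos: [0.6804, -0.1418, 0.0866]
eef_rot: [3.139, 0.001, 1.639]
force: [-0.1, 0.0, -5.2]
grip_width: 0.0496
grip_force: 55.0
```

```bash
python3 - <<'E'
from h import *
plan((.6795,-.1401,.085,94.0),(.6795,-.1401,.069,94))
p,P=wrist("w10",[])
cv2.imwrite("pics/w10c.png",p[60:400,160:480])
E
```

```text
at [ 0.6804 -0.1418  0.0866] yaw 93.92 w 0.0496 F [-0.1  0.  -5.2] g 55.0 t 25.1
  -> (0.6795, -0.1401, 0.085, 94.0) rows [0.0088, -0.004, 0.0078] -0.0002 dist 0.002
  -> (0.6795, -0.1401, 0.069, 94) rows [0.0088, -0.0042, 0.0878] -0.0002 dist 0.018
```

View pics/w10c.png

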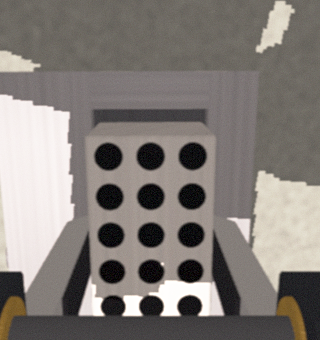

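Laterally the block (centre col 151) is centred over the well (cols 94–208). Lowering it.

Call:
carry_out:
  motion:
    - [[0.004, -0.002, 0], 0]
    - [[0.004, -0.002, 0.015], 0]
    - [[0.004, -0.002, 0.03], 0]
    - [[0.004, -0.002, 0.045], 0]
    - [[0.004, -0.002, 0.055], 0]
    - [[0.004, -0.002, 0.055], 0]

```text
time_s: 25.8
ee_pos: [0.679, -0.1408, 0.0731]
eef_rot: [-3.141, -0.0, 1.639]
force: [0.7, -0.5, -5.3]
grip_width: 0.0491
grip_force: 55.0
```

Call:
carry_out:
  motion:
    - [[0, 0, 0.01], 0]
    - [[0, 0, 0.018], 0]
    - [[0, 0, 0.022], 0]
    - [[0, 0, 0.022], 0]

```text
time_s: 26.2
ee_pos: [0.6791, -0.1408, 0.0691]
eef_rot: [-3.141, -0.0, 1.639]
force: [-0.6, 0.4, -6.3]
grip_width: 0.0497
grip_force: 55.0
```

Call:
carry_out:
  motion:
    - [[0, 0, 0.004], 0]
    - [[0, 0, 0.008], 0]
    - [[0, 0, 0.008], 0]

```text
time_s: 26.5
ee_pos: [0.6793, -0.1409, 0.0682]
eef_rot: [3.141, 0.0, 1.639]
force: [-1.7, 1.3, -0.5]
grip_width: 0.0495
grip_force: 55.0
```

Call:
carry_out:
  motion:
    - [[0, 0, 0.002], 0]
    - [[0, 0, 0.002], 0]
    - [[0, 0, 0.002], 0]
    - [[0, 0, 0.002], 0]
    - [[0, 0, 0.002], 0]
    - [[0, 0, -0.05], 0]
    - [[0, 0, -0.2], 0]
    - [[0, 0, -0.4], 0]
    - [[0, 0, -0.6], 0]
    - [[0, 0, -0.75], 0]
    - [[0, 0, -0.75], 0]
  hand: -1

```text
time_s: 27.6
ee_pos: [0.6804, -0.1412, 0.224]
eef_rot: [3.133, 0.003, 1.639]
force: [-0.6, -0.0, -0.3]
grip_width: 0.0938
grip_force: 0.0
```

```bash
python3 - <<'E'
from h import *
p,P=wrist("w11",[("heater_well",.048)])
Z=P[...,2];m=np.linalg.norm(P[...,:2]-[.68,-.14],axis=-1)<.07
m&=(Z>.075)&(Z<.11); print("block top",*rect(P,m),np.median(Z[m]))
plan((.46,-.07,.25,104),(.52,-.1,.25,104))
E
```

```text
block top [ 0.6782 -0.1364] [ 0.6783 -0.14  ] [0.0501 0.0962] 4.3 7983 0.09013070842879473
at [ 0.6792 -0.1408  0.2183] yaw 93.92 w 0.0936 F [-0.6  0.1  0.2] g 0.0 t 27.7
  -> (0.46, -0.07, 0.25, 104) rows [0.4281, -1.0691, -0.1596] -0.028 dist 0.233
  -> (0.52, -0.1, 0.25, 104) rows [0.258, -0.7801, -0.1593] -0.028 dist 0.167
```

Call:
carry_out:
  motion:
    - [[0.1, -0.2, -0.1], -0.01]
    - [[0.17, -0.4, -0.16], -0.02]
    - [[0.25, -0.6, -0.16], -0.028]
    - [[0.33, -0.8, -0.16], -0.028]
    - [[0.4, -1, -0.16], -0.028]
    - [[0.4, -1, -0.16], -0.028]
    - [[0.4, -1, -0.16], -0.028]

```text
time_s: 28.4
ee_pos: [0.4739, -0.0746, 0.2494]
eef_rot: [-3.141, -0.0, 1.815]
force: [-0.9, -0.1, -1.1]
grip_width: 0.0942
grip_force: 0.0
```

```bash
python3 - <<'E'
from h import *
p,P=wrist("w12",[("shelf",0)])
Z=P[...,2]; near=np.linalg.norm(P[...,:2]-[.45,-.015],axis=-1)<.11
m=near&(Z>.010)&(Z<.022); print("shelf",*rect(P,m),np.median(Z[m]))
print(np.histogram(Z[near],bins=np.arange(-.005,.1,.01))[0])
plan((.4506,-.0148,.25,104.1))
E
```

```text
w12 shelf [306. 138.] 0.7 [ 0.4548 -0.0129  0.    ]
w12 shelf [212. 464.] 0.3 [ 0.4363 -0.4233  0.    ]
shelf [ 0.4502 -0.0103] [ 0.4513 -0.0152] [0.0601 0.1505] 14.2 9597 0.017335980300086873
[29404   109  9528     0     0     0     0     0     0     0]
at [ 0.4748 -0.0749  0.2492] yaw 103.99 w 0.0937 F [0.3 0.  0. ] g 0.0 t 28.5
  -> (0.4506, -0.0148, 0.25, 104.1) rows [0.3209, -0.045, -0.004] -0.0003 dist 0.065
```

View pics/w12.png

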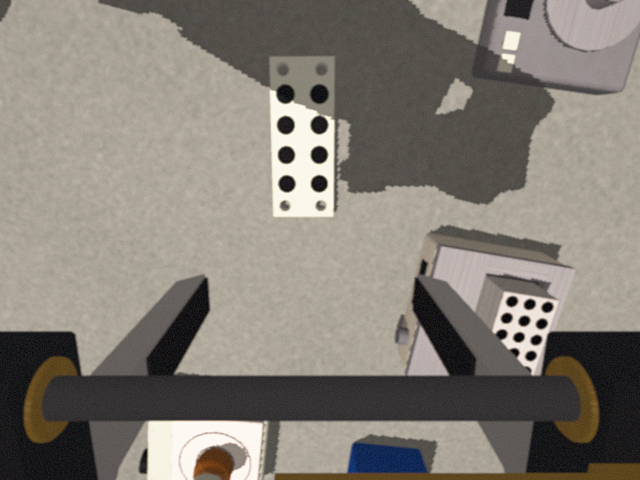

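The shelf lies free at (303,137), the block is in the heater (520,320), and the jar is on the stirrer. Grasping the shelf.

Call:
carry_out:
  motion:
    - [[0.15, -0.02, 0], -0.0005]
    - [[0.32, -0.043, 0], -0.0005]
    - [[0.32, -0.043, 0.1], -0.0005]
    - [[0.32, -0.043, 0.3], -0.0005]
    - [[0.32, -0.043, 0.5], -0.0005]
    - [[0.32, -0.043, 0.7], -0.0005]
    - [[0.32, -0.043, 0.88], -0.0005]
    - [[0.32, -0.043, 0.98], -0.0005]
    - [[0.32, -0.043, 1], -0.0005]
    - [[0.32, -0.043, 1], -0.0005]
    - [[0.32, -0.043, 1], -0.0005]

```text
time_s: 29.6
ee_pos: [0.4512, -0.0148, 0.0505]
eef_rot: [3.14, 0.0, 1.818]
force: [1.1, -0.5, 0.1]
grip_width: 0.094
grip_force: 0.0
```

```bash
python3 - <<'E'
from h import *
plan((.4510,-.0150,.004,104.2))
E
```

```text
at [ 0.4512 -0.0148  0.0505] yaw 104.17 w 0.094 F [ 1.1 -0.5  0.1] g 0.0 t 29.6
  -> (0.451, -0.015, 0.004, 104.2) rows [-0.0007, -0.0016, 0.2325] -0.0001 dist 0.047
```

Call:
carry_out:
  motion:
    - [[0, 0, 0.08], 0]
    - [[0, 0, 0.16], 0]
    - [[0, 0, 0.21], 0]
    - [[0, 0, 0.227], 0]
    - [[0, 0, 0.227], 0]
    - [[0, 0, 0.227], 0]

```text
time_s: 30.2
ee_pos: [0.4508, -0.0147, 0.0049]
eef_rot: [3.141, 0.0, 1.818]
force: [-0.3, 0.2, -0.5]
grip_width: 0.0945
grip_force: 0.0
```

Call:
carry_out:
  motion:
    - [[0, 0, 0], 0]
    - [[0, 0, 0], 0]
    - [[0, 0, 0], 0]
    - [[0, 0, 0], 0]
    - [[0, 0, 0], 0]
    - [[0, 0, 0], 0]
    - [[0, 0, 0], 0]
    - [[0, 0, 0], 0]
  hand: 1
  force: 30

```text
time_s: 31.0
ee_pos: [0.4504, -0.0147, 0.0043]
eef_rot: [3.141, 0.0, 1.818]
force: [-0.0, -0.2, 2.9]
grip_width: 0.0595
grip_force: 30.0
```

Call:
carry_out:
  motion:
    - [[0, 0, -0.03], 0]
    - [[0, 0, -0.1], 0]
    - [[0, 0, -0.25], 0]
    - [[0, 0, -0.45], 0]
    - [[0, 0, -0.65], 0]
    - [[0, 0, -0.8], 0]
    - [[0, 0, -0.85], 0]
    - [[0, 0, -0.85], 0]

```text
time_s: 31.8
ee_pos: [0.4506, -0.0147, 0.1748]
eef_rot: [3.14, 0.001, 1.818]
force: [0.7, -0.3, -1.9]
grip_width: 0.0598
grip_force: 30.0
```

```bash
python3 - <<'E'
from h import *
plan((.44,.22,.18,100),)
P=cloud("top",np.load("top0.npy")); Z=P[...,2]; v,u=np.mgrid[:480,:640]
for a in [(145,163,250,262),(145,163,264,280),(190,208,255,270),(188,205,270,285)]:
    m=(u>a[0])&(u<a[1])&(v>a[2])&(v<a[3])&(Z>.04)&(Z<.09); print(a,m.sum(),P[m].mean(0).round(4) if m.any() else None)
E
```

```text
at [ 0.4506 -0.0147  0.1748] yaw 104.18 w 0.0598 F [ 0.7 -0.3 -1.9] g 30.0 t 31.8
  -> (0.44, 0.22, 0.18, 100) rows [1.1506, 0.236, -0.0263] 0.0116 dist 0.235
(145, 163, 250, 262) 26 [0.472  0.4    0.0538]
(145, 163, 264, 280) 26 [0.4365 0.4054 0.0551]
(190, 208, 255, 270) 23 [0.4516 0.2735 0.0557]
(188, 205, 270, 285) 23 [0.4161 0.2798 0.0545]
```

```bash
python3 - <<'E'
from h import *
plan((.35,.16,.24,92),(.31,.35,.24,80.8))
E
```

```text
at [ 0.4506 -0.0147  0.1748] yaw 104.18 w 0.0598 F [ 0.7 -0.3 -1.9] g 30.0 t 31.8
  -> (0.35, 0.16, 0.24, 92) rows [0.9698, -0.2732, -0.327] 0.0338 dist 0.212
  -> (0.31, 0.35, 0.24, 80.8) rows [1.9399, -0.2345, -0.3275] 0.0649 dist 0.396
```

Call:
carry_out:
  motion:
    - [[0.1, 0, -0.15], 0]
    - [[0.25, -0.05, -0.3], 0.01]
    - [[0.45, -0.1, -0.33], 0.02]
    - [[0.65, -0.17, -0.33], 0.03]
    - [[0.83, -0.23, -0.33], 0.034]
    - [[0.97, -0.27, -0.33], 0.034]
    - [[0.97, -0.27, -0.33], 0.034]
    - [[0.97, -0.27, -0.33], 0.034]

```text
time_s: 32.6
ee_pos: [0.3501, 0.1603, 0.2388]
eef_rot: [-3.139, 0.001, 1.606]
force: [-0.2, -0.5, -0.8]
grip_width: 0.06
grip_force: 30.0
```

```bash
python3 - <<'E'
from h import *
plan((.31,.35,.24,80.8))
E
```

```text
at [0.3501 0.1603 0.2388] yaw 92.02 w 0.06 F [-0.2 -0.5 -0.8] g 30.0 t 32.6
  -> (0.31, 0.35, 0.24, 80.8) rows [0.9552, -0.1668, -0.0064] 0.0312 dist 0.194
```

Call:
carry_out:
  motion:
    - [[0.2, -0.03, 0], 0.01]
    - [[0.4, -0.06, 0], 0.02]
    - [[0.6, -0.1, 0], 0.031]
    - [[0.8, -0.14, 0], 0.031]
    - [[0.95, -0.167, 0], 0.031]
    - [[0.955, -0.167, 0], 0.031]
    - [[0.955, -0.167, 0], 0.031]

```text
time_s: 33.3
ee_pos: [0.3111, 0.3494, 0.239]
eef_rot: [-3.14, 0.002, 1.41]
force: [0.3, -0.3, -0.9]
grip_width: 0.0599
grip_force: 30.0
```

```bash
python3 - <<'E'
from h import *
p,P=wrist("w13",[("stand_deck",.05)])
plan()
Z=P[...,2]; near=np.linalg.norm(P[...,:2]-[.444,.34],axis=-1)<.12
m=((near)&(Z>.035)&(Z<.085)).astype(np.uint8)
n,l,s,c=cv2.connectedComponentsWithStats(m)
for i in range(1,n):
    if s[i,4]>15:
        q=P[l==i]; hi=q[q[:,2]>.06]; sh=q[(q[:,2]>.044)&(q[:,2]<.056)]; print(c[i].round(),s[i,4],"mean",q.mean(0).round(4),"pin",len(hi),hi.mean(0).round(4) if len(hi) else '',"sh",len(sh),sh.mean(0).round(4) if len(sh) else '')
m=near&(Z>.005)&(Z<.016); print("base",*rect(P,m))
E
```

```text
w13 stand_deck [460. 199.] 0.62 [0.446  0.3393 0.05  ]
at [0.3113 0.3488 0.2397] yaw 80.7 w 0.0594 F [-0.6 -1.2 -1.5] g 30.0 t 33.4
[445. 123.] 320 mean [0.4358 0.4079 0.0555] pin 91 [0.4366 0.4078 0.0712] sh 171 [0.436  0.4081 0.051 ]
[487. 123.] 375 mean [0.4711 0.4021 0.055 ] pin 107 [0.472  0.402  0.0707] sh 193 [0.4712 0.4022 0.0508]
[434. 265.] 306 mean [0.4161 0.2839 0.0547] pin 89 [0.4166 0.283  0.0702] sh 150 [0.4162 0.2836 0.0509]
[473. 265.] 340 mean [0.4513 0.2779 0.0548] pin 102 [0.452  0.277  0.0701] sh 164 [0.4514 0.2778 0.0507]
base [0.4439 0.347 ] [0.4456 0.3418] [0.1598 0.0764] 80.8 11143
```

View pics/w13.png

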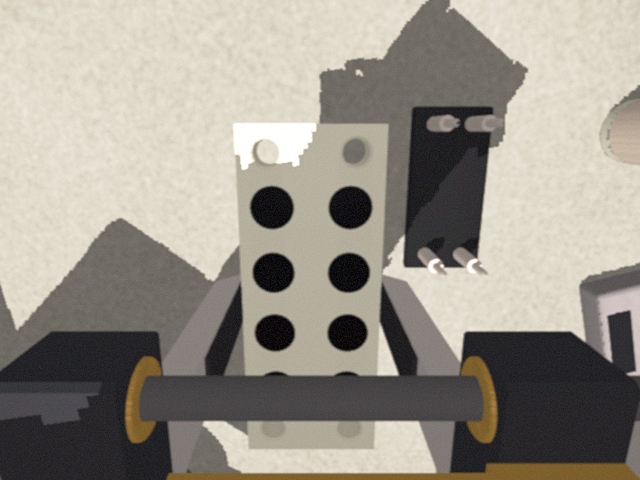

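The stand's base is at (448,187) with four pins, and the shelf in hand shows its end and corner holes at (266,152) and (356,152). I measure the shelf in the hand with the same camera.

```bash
python3 - <<'E'
from h import *
P=np.load("w13.npy"); Z=P[...,2]; v,u=np.mgrid[:480,:640]
m=(Z>.243)&(Z<.262)&(u>225)&(u<400)&(((v>110)&(v<372))|((v>424)&(v<460)))
for lo,hi in((110,260),(110,460)):
    k=m&(v>lo)&(v<hi); print(*rect(P,k),np.median(Z[k]))
a=np.radians(80.75); q=(P-[.3113,.3488,0])[...,:2]@np.array([[np.cos(a),np.sin(a)],[np.sin(a),-np.cos(a)]]).T
s=m&(v<260); print("front strip tool x max",np.percentile(q[s][:,0],99.8).round(4))
b=m&(v>424); print("rear min",np.percentile(q[b][:,0],.2).round(4) if b.any() else None)
for lo,hi in((.05,.07),(.03,.05)):
    k=m&(q[...,0]>lo)&(q[...,0]<hi)&(v<260); print("lateral",np.percentile(q[k][:,1],[.3,99.7]).round(4))
print(R.from_euler('xyz',ctrl.get_obs()["eef_rot"]).as_matrix()[:,2].round(4))
# slope of the plate in tool axes
k=m&(v<372); A=np.c_[q[k],np.ones(k.sum())]; print("plane",np.linalg.lstsq(A,Z[k],rcond=None)[0].round(4))
plan((.4458,.3418,.24,80.8))
E
```

```text
[0.3195 0.3959] [0.3193 0.3954] [0.0553 0.0603] 80.8 19083 0.2523841446433014
[0.3146 0.3683] [0.3125 0.3483] [0.1504 0.0763] 80.8 38236 0.25245515586963674
front strip tool x max 0.0749
rear min -0.0753
lateral [-0.0295  0.0303]
lateral [-0.0294  0.0302]
[-6.e-04 -9.e-04 -1.e+00]
plane [-0.0049 -0.      0.2526]
at [0.3113 0.3488 0.2397] yaw 80.7 w 0.0594 F [-0.6 -1.2 -1.5] g 30.0 t 33.4
  -> (0.4458, 0.3418, 0.24, 80.8) rows [0.0739, 0.6694, -0.002] -0.0003 dist 0.135
```

Call:
carry_out:
  motion:
    - [[0.02, 0.15, 0], 0]
    - [[0.04, 0.35, 0], 0]
    - [[0.06, 0.55, 0], 0]
    - [[0.075, 0.667, 0], -0.0003]
    - [[0.075, 0.667, 0.05], -0.0003]
    - [[0.075, 0.667, 0.2], -0.0003]
    - [[0.075, 0.667, 0.4], -0.0003]
    - [[0.075, 0.667, 0.58], -0.0003]
    - [[0.075, 0.667, 0.68], -0.0003]
    - [[0.075, 0.667, 0.72], -0.0003]
    - [[0.075, 0.667, 0.72], -0.0003]
    - [[0.075, 0.667, 0.72], -0.0003]

```text
time_s: 34.6
ee_pos: [0.4451, 0.3434, 0.0975]
eef_rot: [3.14, -0.001, 1.411]
force: [0.2, -0.2, -0.8]
grip_width: 0.0595
grip_force: 30.0
```

```bash
python3 - <<'E'
from h import *
p,P=wrist("w14",[])
plan((.4454,.342,.09,80.8))
cv2.imwrite("pics/w14c.png",cv2.resize(p[80:220,220:420],None,fx=4,fy=4,interpolation=3))
E
```

```text
at [0.4452 0.3436 0.0977] yaw 80.87 w 0.0595 F [ 0.4  0.3 -0.8] g 30.0 t 34.6
  -> (0.4454, 0.342, 0.09, 80.8) rows [-0.0078, 0.002, 0.0384] 0.0002 dist 0.008
```

View pics/w14c.png

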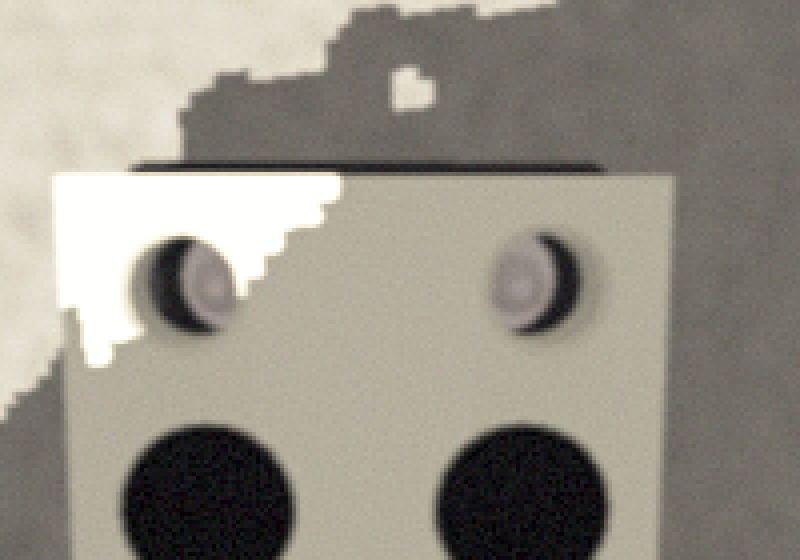

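Pins show in the front holes at (210,285) and (520,285) in the crop. They are laterally symmetric, and the shelf needs to go about 1.4 mm back, which agrees with the computed correction.

Call:
carry_out:
  motion:
    - [[-0.007, 0.001, 0], 0]
    - [[-0.007, 0.001, 0], 0]
    - [[-0.007, 0.001, 0.03], 0]
    - [[-0.007, 0.001, 0.06], 0]
    - [[-0.007, 0.001, 0.075], 0]
    - [[-0.007, 0.001, 0.075], 0]

```text
time_s: 35.25
ee_pos: [0.4444, 0.3418, 0.0805]
eef_rot: [-3.141, 0.001, 1.412]
force: [-0.5, -1.0, -1.5]
grip_width: 0.0597
grip_force: 30.0
```

```bash
python3 - <<'E'
from h import *
p,P=wrist("w15",[])
plan((.4454,.342,.0543,80.8))
cv2.imwrite("pics/w15c.png",cv2.resize(p[80:220,220:420],None,fx=4,fy=4,interpolation=3))
E
```

```text
at [0.4446 0.3419 0.0809] yaw 80.88 w 0.0596 F [ 0.2 -0.2 -1.6] g 30.0 t 35.3
  -> (0.4454, 0.342, 0.0543, 80.8) rows [0.0011, 0.004, 0.133] 0.0002 dist 0.027
```

View pics/w15c.png

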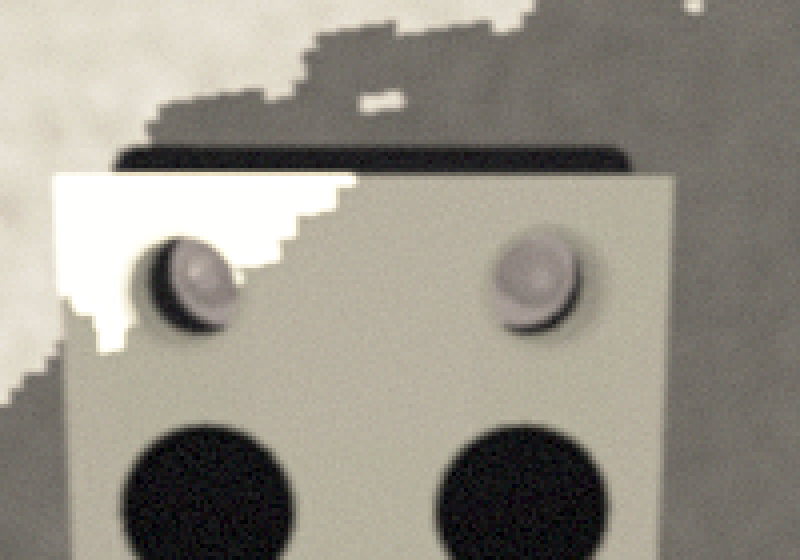

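Call:
carry_out:
  motion:
    - [[0.001, 0.0038, 0], 0]
    - [[0.001, 0.0038, 0.01], 0]
    - [[0.001, 0.0038, 0.03], 0]
    - [[0.001, 0.0038, 0.05], 0]
    - [[0.001, 0.0038, 0.06], 0]
    - [[0.001, 0.0038, 0.06], 0]

```text
time_s: 35.9
ee_pos: [0.4453, 0.342, 0.0688]
eef_rot: [-3.141, 0.0, 1.412]
force: [0.0, -0.3, -1.5]
grip_width: 0.0595
grip_force: 30.0
```

No contact force, so the pins are inside the holes. Continuing down.

Call:
carry_out:
  motion:
    - [[0, 0, 0.02], 0]
    - [[0, 0, 0.04], 0]
    - [[0, 0, 0.06], 0]
    - [[0, 0, 0.065], 0]
    - [[0, 0, 0.065], 0]

```text
time_s: 36.4
ee_pos: [0.4454, 0.342, 0.056]
eef_rot: [-3.141, 0.0, 1.412]
force: [-0.2, 0.6, -1.7]
grip_width: 0.0599
grip_force: 30.0
```

Call:
carry_out:
  motion:
    - [[0, 0, 0.003], 0]
    - [[0, 0, 0.006], 0]
    - [[0, 0, 0.006], 0]

```text
time_s: 36.7
ee_pos: [0.4455, 0.3421, 0.0551]
eef_rot: [3.142, -0.0, 1.412]
force: [-1.3, -0.5, -1.5]
grip_width: 0.0596
grip_force: 30.0
```

Call:
carry_out:
  motion:
    - [[0, 0, 0.003], 0]
    - [[0, 0, 0.007], 0]
    - [[0, 0, 0.007], 0]

```text
time_s: 37.0
ee_pos: [0.4456, 0.3421, 0.0543]
eef_rot: [3.141, -0.0, 1.412]
force: [-2.6, -2.4, 5.7]
grip_width: 0.0595
grip_force: 30.0
```

Call:
carry_out:
  motion:
    - [[0, 0, 0], 0]
    - [[0, 0, 0], 0]
    - [[0, 0, 0], 0]
    - [[0, 0, 0], 0]
    - [[0, 0, 0], 0]
    - [[0, 0, -0.05], 0]
    - [[0, 0, -0.2], 0]
    - [[0, 0, -0.4], 0]
    - [[0, 0, -0.6], 0]
    - [[-0.1, 0, -0.8], 0]
    - [[-0.3, 0, -0.9], 0]
    - [[-0.3, 0, -0.9], 0]
  hand: -1

```text
time_s: 38.2
ee_pos: [0.4365, 0.2808, 0.2379]
eef_rot: [3.137, -0.003, 1.41]
force: [0.2, 0.2, -0.4]
grip_width: 0.0939
grip_force: 0.0
```

```bash
python3 - <<'E'
from h import *
p,P=wrist("w16",[]); plan()
Z=P[...,2]; m=(np.linalg.norm(P[...,:2]-[.445,.342],axis=-1)<.1)&(Z>.055)&(Z<.069)
print(*rect(P,m)); k=np.c_[P[m][:,:2]-[.445,.342],np.ones(m.sum())]; print("plane",np.linalg.lstsq(k,Z[m],rcond=None)[0].round(4))
q,_=camera("scene"); cv2.imwrite("pics/scene_end.png",q[150:350,80:560])
E
```

```text
at [0.4363 0.2819 0.236 ] yaw 80.79 w 0.0941 F [ 0.7  1.2 -0.4] g 0.0 t 38.2
[0.4461 0.3487] [0.4455 0.3431] [0.1496 0.0601] 80.9 13238
plane [-0.002  -0.0009  0.0654]
```

View pics/scene_end.png

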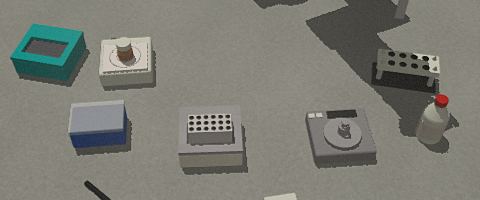

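The final picture shows everything in its place: jar centred on the stirrer (124,55), block in the heater (210,125), weight on the pan (345,130), shelf flat on the stand (408,65). The bottle and tip box haven't been touched. Handing in.

```bash
python3 -c "
from station import ctrl; print(ctrl.hand_in())"
```

```text
the job is handed in; nothing more can be done
None
```

The job is handed in at 38 s of the 106 s: weight on the pan, jar on the stirrer plate, block seated in the grey heater's well, shelf flat and fully down on the stand; my last picture showed all four in place, but no verdict came back.

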